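# Bring the specimen stage under the magnifier

## Task

The vial in the tray is to be looked at under the magnifier. With a fingertip press down the black release button at the tail of the sliding stage and, holding it down all the way, push the stage along its rail until it is fully home against the end stop under the lens; then let the button spring up so that the stage is locked there. Take hold of nothing: leave the vial lying in its tray, do not touch it, and leave the things round the rail where they are.

Things in the scene. Friction and masses are not known exactly. Their poses are not given: they have to be found in the camera images.
- rail: viewing rail, fixed: aluminium profile 410 x 76 mm, running surface 27 mm above the table. Origin on the table under its middle; x across, y along the rail towards the magnifier end, z up. Round magnifier (black ring 93 mm wide, 110 to 122 mm high) on two posts 54 mm either side of the centre line at y = +130 mm; a steel stop block on the rail at each end
- stage (a joint): slide of the stage along the rail's +y, m: 0 = at the tail stop, 0.150 = fully home against the end stop under the magnifier. Grey saddle 220 x 56 mm; tray centre 55 mm ahead of its middle, release button centre 75 mm behind it. A toothed rack in the slot (pitch 8 mm, 1 mm play) locks it while the button is up; with the button down it slides with about 1 N of friction
- lock_button (a joint): how far the release button is pressed, m: 0 = up (stage locked), 0.008 = right down. It moves straight down against a spring: about 4 N starts it, 8 N holds it right down. The lock is free from 0.004; press it 0.005 to 0.008. Let up on the way it drops into the next tooth. It rides on the stage
- button_top (a point): centre of the release button's top face, 55.5 mm above the table when up; axes as the rail's. Black pad 36 mm (across the rail) x 50 mm (along it), a ridge 3 mm high across each end, 37 mm clear between them: a fingertip pressed down there carries the stage along. The dark collar round it (56 x 70 mm) lies 10 mm below the top face when up, 2 mm when right down
- lens_spot (a point): point in the tray's floor plane straight under the middle of the magnifier, where the tray's centre is when the stage is fully home
- tray_floor (a point): centre of the specimen tray's floor on the stage, 38 mm above the table; axes as the rail's. The tray is 28 by 105 mm outside, its long side along the rail, walls 7 mm high.
- vial: the specimen: glass vial with a rust-brown cap, 18 mm thick, 84 mm long, lying loose in the tray along the rail; origin under its middle, on the tray floor
- loupe: black loupe 42x42x48 mm, standing beside the rail; origin under its middle
- vial_white_cap: second glass vial, with a pale cap, 18x84x18 mm, lying on the table; origin under its middle
- cork: tapered cork 28x28x26 mm, standing on the table; origin under its middle
- tweezers: steel tweezers 14x124x6 mm, lying on the near side of the rail; origin under their middle
- eraser: eraser 22x48x12 mm, lying on the near side of the rail; origin under its middle
- film_cartridge: film cartridge 25x37x51 mm, standing beyond the rail; origin under its middle
Things that resemble listed ones, but are neither listed nor needed, are in the scene too. What is shaped like the vial but orange or pink is not meant.

How it is judged:
By the outcome, as a careful person would: the job done as asked, in the order asked, and still so for the second after the job is handed in, with the robot touching nothing.
It also fails if it takes over 42 s, if anything falls off the work surface, if the arm or the gripper's body presses on something with over 40 N, if the wrist force passes 120 N, or if a joint passes its speed limit or range.

## Robot

A 6-joint arm with a two-finger parallel gripper is mounted at the origin on a cart in front of the work surface, level with it; the furniture and walls round the work are solid. World frame = base frame: x ahead of the robot, y to its left, z up, the work surface at z = 0. Lengths are in m, angles in rad, forces in N, time in s.
With the tool pointing down it reaches from about 0.25 to 0.775 m from the base axis. Payload 4 kg.
Tool frame: the origin (TCP) lies at the very end of the fingers, on their centre line; the grasp point (between the pads) lies 19 mm behind it; z points along the fingers, y is the line along which they close (so a half turn about z gives the same grasp; the last joint's range is limited). The gripper opens to 94 mm and grips with 3 to 60 N. Pads are 16 mm wide; open, the fingers measure 119 mm over their backs; the gripper's body (75 mm by 177 mm) begins 78 mm behind the grasp point.
Start: joints at [-1.433, 0.087, 1.371, -0, 1.684, -0.103], TCP at [0.131, -0.534, 0.206] pointing down, gripper open.
Joint ranges: [-3.1, 3.1], [-0.76, 2.03], [0.27, 2.55], [-1.08, 4.22], [0.17, 2.65], [-2.57, 2.57]. Speed limits (rad/s): [2.79, 2.79, 3.14, 3.14, 3.14, 3.14].

## Interface

Orientations are given as [roll, pitch, yaw] about the fixed x, y, z axes, in that order (R = Rz(yaw) Ry(pitch) Rx(roll)).
In Python, from bench import robot, vision gives the robot as it stands.
- The arm moves only by the shell command python3 -m crank 'ROWS'. ROWS is JSON, a list of rows, each a list of 3 entries, a list of its own where there are three numbers: the closure, from 0 (fully open) to 1 (shut), then the shift along the tool's x, y, z in m, then the turn, a rotation vector about the tool's x, y, z in degrees. A call has 1 to 8 rows; each row shifts and turns the commanded pose from where the row before left it, along the tool's axes as they then stand; what a row does not reach is not made up. A row lasts 1/10 s, in which the tool goes at most 50 mm and 8.59 degrees, less where a joint would pass 70% of its speed; a pose out of reach is approached as far as the arm can. A call with a gripper value outside its range is refused whole. The fingers move at their own pace and stop on an object; the grip force is fixed at half the most. Time passes only in rows, so rows that do not move let the fingers close. It gives the time, the measured TCP pose, the force, the opening and the grip force at its end, in the units of the state.
- robot.get_obs(): the state, without advancing time (a new reading comes with each control period).
- vision.snapshot(name): name is "scene" or "side" or "wrist"; returns a dict with "color" (400x640x3 uint8, red, green, blue), "z_map" (400x640 float32, m along the optical axis (not along the pixel's ray), 0 where there is no reading), "fx", "fy", "cx", "cy" (pixels), "R" (3x3) and "t" (3): a world point X has camera coordinates R X + t. Camera axes: x right, y down, z forward; pixel columns grow to the right and rows downward; lengths in m; the calibration is good to about 2 mm. A picture is of the moment at which its call begins.
- robot.close_job(): hands the job in; it is judged then, once.
The state is a dict: "time": time; "joint_positions": joint angles; "qvel": joint speeds; "joint_torque": joint torques, N m; "tool_pos": TCP position; "ee_rot": TCP orientation; "wrist_force": force on the tool from outside, world axes, zero at the start; "wrist_torque": the same for the moment, N m; "width": finger opening in m; "finger_force": force on a finger pad.
Only numpy, scipy, OpenCV 4.12 (cv2) and the standard library are available. Lean on these libraries where they do the work, as an engineer would, in place of code of your own. Each camera call takes 0.05 s, during which the arm holds its last target. There are 200 camera calls.

## Working session

There is one attempt and no reset: what is moved stays moved. The work goes in short steps, Python scripts to look and compute and a shell command to move; the robot and the scene stay as the last step left them, time stands still between calls to the robot, and variables do not carry over. Pictures are saved under pics/ and viewed, at most 10 in all, crops included, and the job is handed in when it is done.

```bash
mkdir -p pics; python3 - <<'E'
from bench import robot, vision
import cv2,pickle
print(robot.get_obs())
for n in("scene","side"):
    s=vision.snapshot(n); pickle.dump(s,open(n+".pkl","wb")); cv2.imwrite(f"pics/{n}1.png",s["color"][:,:,::-1]); print(n,s["fx"],s["cx"],s["cy"],s["R"],s["t"])
E
```

```text
{'time': 0.0, 'joint_positions': array([-1.43312576e+00,  8.79431733e-02,  1.37221011e+00,  2.20788385e-05,
        1.68358102e+00, -1.03130720e-01]), 'qvel': array([ 6.02456169e-04, -8.25666076e-04,  1.43337385e-03, -1.21962366e-03,
       -4.09042328e-06,  1.09826533e-03]), 'joint_torque': array([-3.34565848e-04, -3.40188289e+01, -3.02427399e+01,  7.18614995e-02,
        3.31228820e-02, -1.74523993e-04]), 'tool_pos': array([ 0.13107815, -0.53360773,  0.20433302]), 'ee_rot': array([-3.13946464e+00, -2.42305737e-04,  2.40803491e-01]), 'wrist_force': array([0.25269128, 0.52387767, 0.14918161]), 'wrist_torque': array([ 0.03408528, -0.00021776, -0.0119055 ]), 'finger_force': 0.0, 'width': 0.09422341258508277}
scene 491.2158744754973 314.1523009656371 199.21256230048184 [[ 0.83330173 -0.55268229 -0.01226847]
 [-0.31993027 -0.46403586 -0.82602382]
 [ 0.45083572  0.69225213 -0.56350168]] [-0.54624899  0.2311317   0.700037  ]
side 433.9709287874976 316.51152064345604 199.377654604104 [[ 0.90630967 -0.42238576  0.01389445]
 [-0.23682923 -0.53484322 -0.81108239]
 [ 0.350021    0.7318012  -0.58476688]] [-0.59005762  0.18135226  0.7200629 ]
```

View pics/scene1.png

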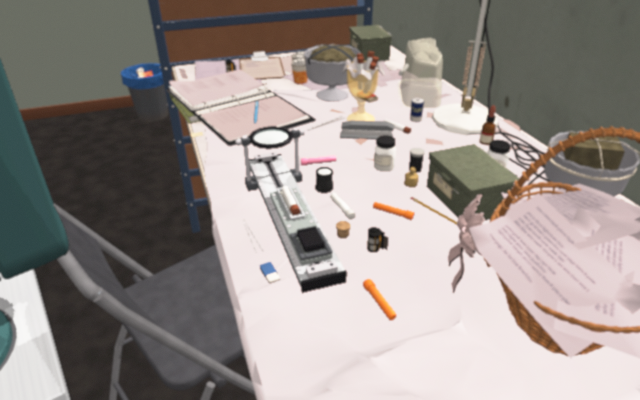

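View pics/side1.png

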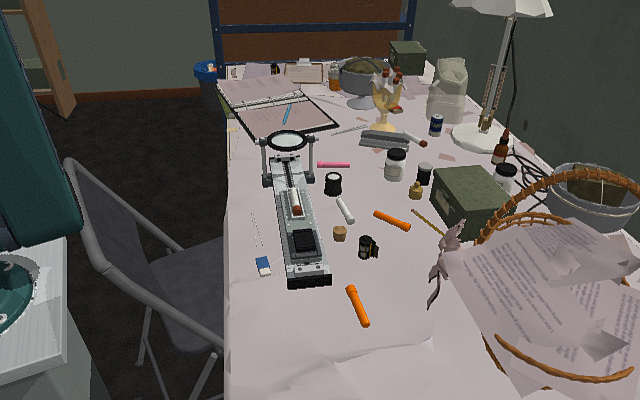

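The scene view shows the rail running from its tail at (323,280) to the magnifier at (272,138). The candidates for the button are:
- the black pad on the stage, at (311,238) in scene and (303,240) in side
- the black rail end face at (323,282)
- the loupe at (324,180)
- the film cartridge at (374,238)

I choose the pad on the stage and check it in a crop.

```bash
cat > h.py <<'E'
import numpy as np,pickle
def ray(s,u,v,z):
    d=s["R"].T@np.array([(u-s["cx"])/s["fx"],(v-s["cy"])/s["fy"],1]); c=-s["R"].T@s["t"]
    return c+d*(z-c[2])/d[2]
def proj(s,X):
    p=s["R"]@np.asarray(X)+s["t"]; return np.array([s["fx"]*p[0]/p[2]+s["cx"],s["fy"]*p[1]/p[2]+s["cy"]])
E
python3 - <<'E'
from h import *
import cv2
a=pickle.load(open("scene.pkl","rb"));b=pickle.load(open("side.pkl","rb"))
ca=cv2.resize(a["color"][120:295,235:355],None,fx=3.3,fy=3.3,interpolation=2);cb=cv2.resize(b["color"][120:295,240:360],None,fx=3.3,fy=3.3,interpolation=2)
cv2.imwrite("pics/crop.png",np.hstack([ca,cb])[:,:,::-1])
for s,u,v in((a,311,238),(b,303,240)): print(ray(s,u,v,.0555))
for s,n in((a,"scene"),(b,"side")):
    z=s["z_map"];v,u=np.mgrid[:400,:640]
    P=np.stack([(u-s["cx"])/s["fx"]*z,(v-s["cy"])/s["fy"]*z,z],-1); W=(P-s["t"])@s["R"]
    g=s["color"].astype(int).sum(2)
    m=(z>0)&(abs(W[...,2]-.0535)<.008)&(g<150)&(abs(u-307)<30)&(v>215)&(v<262)
    k,l,st,ce=cv2.connectedComponentsWithStats(m.astype(np.uint8)); i=1+st[1:,4].argmax()
    p=W[l==i]; r=cv2.minAreaRect(p[:,:2].astype(np.float32)*1000); print(n,st[i],ce[i],p.mean(0),r)
E
```

```text
[ 0.56326665 -0.1306682   0.0555    ]
[ 0.56175193 -0.13171875  0.0555    ]
scene [297 228  28  24 436] [310.08944954 239.56651376] [ 0.55999838 -0.1327577   0.05516691] ((561.99609375, -130.40892028808594), (48.544654846191406, 34.44348907470703), 75.08267211914062)
side [293 229  24  24 459] [303.65795207 240.31590414] [ 0.5627568  -0.13235593  0.05512416] ((565.1419677734375, -129.22384643554688), (51.540855407714844, 38.49085998535156), 74.05326080322266)
```

View pics/crop.png

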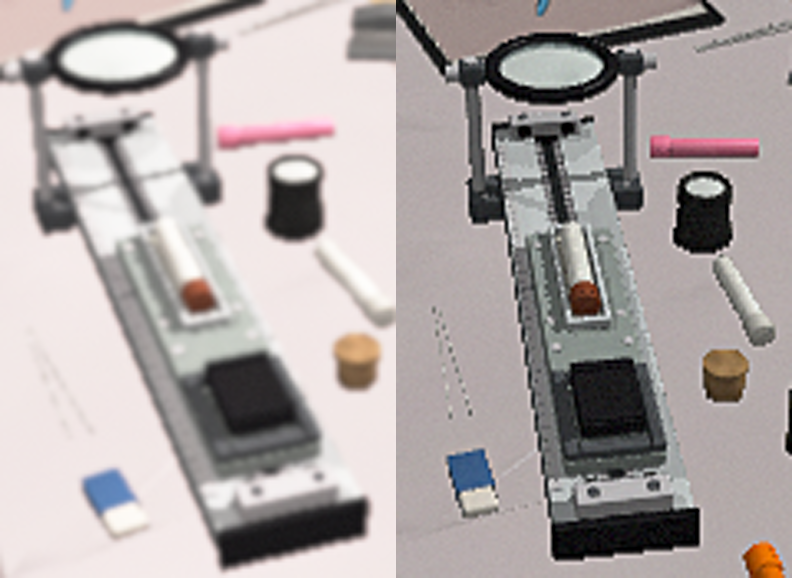

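The crop confirms it: the pad sits on the stage behind the tray holding the rust-capped vial, centred at scene (310,239) and side (304,240). The magnifier ring is at scene (271,138) and side (287,141). Next I get the rail axis and the moves.

```bash
python3 - <<'E'
from h import *
import cv2
a=pickle.load(open("scene.pkl","rb"));b=pickle.load(open("side.pkl","rb"))
B=np.array([.5628,-.1312])
for s,c in((a,(271,138)),(b,(287,141))):
    x0,y0=c[0]-32,c[1]-22
    R=ray(s,*c,.116)[:2]; d=R-B; print("ring",R,np.hypot(*d),np.degrees(np.arctan2(d[1],d[0])))
    # rail top points from depth
    z=s["z_map"];v,u=np.mgrid[:400,:640]
    P=np.stack([(u-s["cx"])/s["fx"]*z,(v-s["cy"])/s["fy"]*z,z],-1); W=(P-s["t"])@s["R"]
    m=(z>0)&(W[...,2]>.018)&(W[...,2]<.034)&(np.hypot(W[...,0]-.54,W[...,1]+.03)<.24)
    k,l,st,ce=cv2.connectedComponentsWithStats(m.astype(np.uint8)); i=1+st[1:,4].argmax()
    print(st[i],cv2.minAreaRect(W[l==i][:,:2].astype(np.float32)*1000))
E
```

```text
ring [0.63394303 0.12494276] 0.2658391320725011 74.47749477278079
[ 245  160  103  128 2726] ((588.1572875976562, -5.59881591796875), (401.7814636230469, 123.23004150390625), 70.75220489501953)
ring [0.63501804 0.12491553] 0.2661026287936278 74.25290296359546
[ 261  160   71  125 2363] ((588.74072265625, -6.23114013671875), (401.5291442871094, 124.13325500488281), 71.042236328125)
```

Slide is about 14 mm, so there are roughly 136 mm left to travel at a rail heading of 74.4°. I go above the button with the fingers shut.

```bash
python3 -m crank '[[1,[0.037,-0.0205,0],[0,0,0]],[1,[0.037,-0.0205,0],[0,0,0]],[1,[0.037,-0.0205,0],[0,0,0]],[1,[0.037,-0.0205,0],[0,0,0]],[1,[0.037,-0.0205,0],[0,0,0]],[1,[0.037,-0.0205,0],[0,0,0]],[1,[0.037,-0.0205,0],[0,0,0]]]'; python3 -m crank '[[1,[0.037,-0.0205,0],[0,0,0]],[1,[0.037,-0.0205,0],[0,0,0]],[1,[0.037,-0.0205,0],[0,0,0]],[1,[0.037,-0.0205,0],[0,0,0]],[1,[0.037,-0.0205,0],[0,0,0]],[1,[0.037,-0.0205,0],[0,0,0]],[1,[0.037,-0.0205,0],[0,0,0]]]'; python3 -m crank '[[1,[0,0,0],[0,0,-7.6]],[1,[0,0,0],[0,0,-7.6]],[1,[0,0,0],[0,0,-7.6]],[1,[0,0,0],[0,0,-7.6]],[1,[0,0,0],[0,0,-7.6]],[1,[0,0,0],[0,0,-7.6]],[1,[0,0,0],[0,0,-7.6]],[1,[0,0,0],[0,0,-7.4]]]'
```

```text
time: 0.8
tool_pos: [0.3493, -0.3314, 0.205]
ee_rot: [-3.141, 0.0, 0.241]
wrist_force: [0.5, 0.2, 0.9]
width: 0.0411
finger_force: 0.0
time: 1.5
tool_pos: [0.5666, -0.1304, 0.2048]
ee_rot: [-3.141, 0.001, 0.241]
wrist_force: [0.5, -0.5, 0.1]
width: 0.0004
finger_force: 0.0
time: 2.3
tool_pos: [0.5655, -0.1318, 0.2047]
ee_rot: [-3.14, 0.0, 1.304]
wrist_force: [-0.3, -0.3, 0.7]
width: 0.0007
finger_force: 0.0
```

```bash
python3 -m crank '[[1,[0,-0.0025,0.035],[0,0,0]],[1,[0,0,0.035],[0,0,0]],[1,[0,0,0.035],[0,0,0]],[1,[0,0,0.025],[0,0,0]],[1,[0,0,0],[0,0,0]]]'; python3 - <<'E'
from bench import robot,vision
from h import *
import cv2
c=[]
for n in("scene","side"):
    s=vision.snapshot(n); c.append(cv2.resize(s["color"][190:290,250:350],None,fx=4,fy=4,interpolation=2))
cv2.imwrite("pics/above.png",np.hstack(c)[:,:,::-1]); print(robot.get_obs()["tool_pos"])
E
```

```text
time: 2.8
tool_pos: [0.5596, -0.13, 0.07]
ee_rot: [-3.131, -0.0, 1.298]
wrist_force: [-0.7, -0.0, -0.7]
width: 0.0003
finger_force: 0.0
[ 0.56314284 -0.1311633   0.07533543]
```

View pics/above.png

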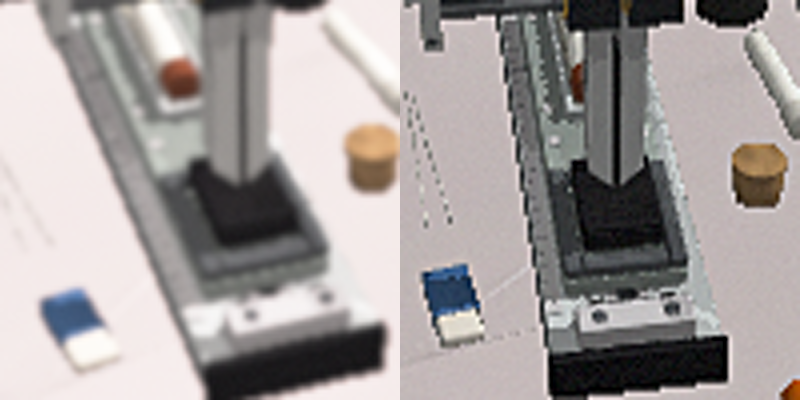

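The tip is centred over the pad, at crop (240,185) in scene and (617,185) in side. Now I press.

```bash
python3 -m crank '[[1,[0,0,0.01],[0,0,0]],[1,[0,0,0.008],[0,0,0]],[1,[0,0,0.004],[0,0,0]],[1,[0,0,0],[0,0,0]]]';  python3 -m crank '[[1,[0,0,0.003],[0,0,0]],[1,[0,0,0],[0,0,0]]]'
```

```text
time: 3.3
tool_pos: [0.5639, -0.1314, 0.0542]
ee_rot: [3.14, 0.0, 1.299]
wrist_force: [-0.8, 0.3, 4.5]
width: 0.0003
finger_force: 2.2
time: 3.5
tool_pos: [0.5639, -0.1314, 0.0517]
ee_rot: [3.14, 0.0, 1.298]
wrist_force: [-1.4, -0.1, 4.8]
width: 0.0005
finger_force: 2.7
```

```bash
python3 -m crank '[[1,[0,0,0.002],[0,0,0]],[1,[0,0,0],[0,0,0]]]'
```

```text
time: 3.7
tool_pos: [0.5639, -0.1314, 0.05]
ee_rot: [3.14, 0.0, 1.298]
wrist_force: [-1.5, 0.5, 6.2]
width: 0.0004
finger_force: 3.1
```

```bash
python3 -m crank '[[1,[0,0,0.002],[0,0,0]],[1,[0,0,0],[0,0,0]]]'; python3 -m crank '[[1,[0,0,0.001],[0,0,0]],[1,[0,0,0],[0,0,0]]]'
```

```text
time: 3.9
tool_pos: [0.5639, -0.1315, 0.0482]
ee_rot: [3.14, 0.0, 1.298]
wrist_force: [-1.3, 1.1, 6.3]
width: 0.0006
finger_force: 3.5
time: 4.1
tool_pos: [0.5639, -0.1315, 0.0477]
ee_rot: [3.14, 0.0, 1.298]
wrist_force: [-2.0, 1.2, 8.0]
width: 0.0001
finger_force: 4.1
```

```bash
python3 -m crank '[[1,[0.004,0,0.0005],[0,0,0]],[1,[0.006,0,0],[0,0,0]],[1,[0.006,0,0],[0,0,0]],[1,[0.006,0,0],[0,0,0]],[1,[0.006,0,0],[0,0,0]],[1,[0.006,0,0],[0,0,0]],[1,[0.006,0,0],[0,0,0]],[1,[0,0,0],[0,0,0]]]'; python3 - <<'E'
from bench import robot,vision
from h import *
import cv2
c=[]
for n in("scene","side"):
    s=vision.snapshot(n); c.append(cv2.resize(s["color"][120:290,240:350],None,fx=3.4,fy=3.4,interpolation=2))
cv2.imwrite("pics/push1.png",np.hstack(c)[:,:,::-1]); print(robot.get_obs()["tool_pos"])
E
```

```text
time: 4.9
tool_pos: [0.5749, -0.0921, 0.0477]
ee_rot: [3.14, -0.001, 1.299]
wrist_force: [-3.0, 1.6, 9.5]
width: 0.0007
finger_force: 4.9
[ 0.57484566 -0.09215278  0.04770486]
```

View pics/push1.png

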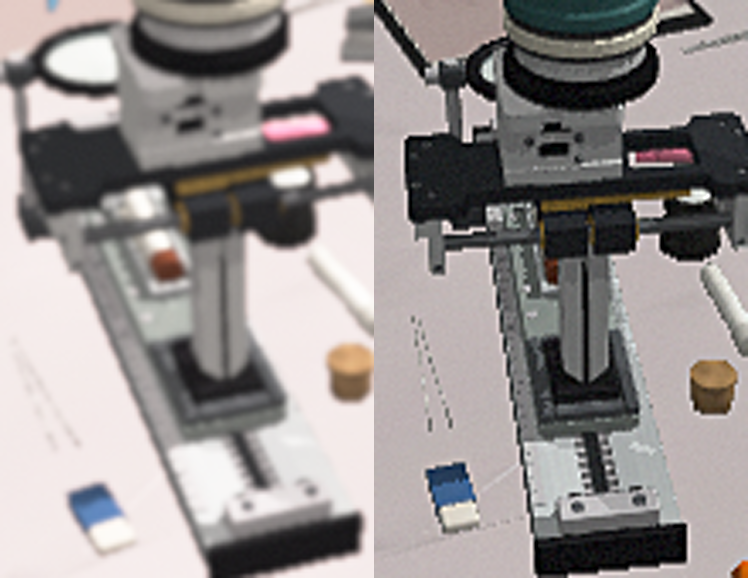

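The stage has moved about 40 mm with the fingertip and the button is down (tip at side crop (585,380)). I keep pushing.

```bash
python3 -m crank '[[1,[0.006,0,0],[0,0,0]],[1,[0.01,0,0],[0,0,0]],[1,[0.01,0,0],[0,0,0]],[1,[0.01,0,0],[0,0,0]],[1,[0.01,0,0],[0,0,0]],[1,[0.01,0,0],[0,0,0]],[1,[0.006,0,0],[0,0,0]],[1,[0.004,0,0],[0,0,0]]]'; python3 -m crank '[[1,[0.005,0,0],[0,0,0]],[1,[0.005,0,0],[0,0,0]],[1,[0.004,0,0],[0,0,0]],[1,[0,0,0],[0,0,0]]]'
```

```text
time: 5.8
tool_pos: [0.5924, -0.0289, 0.0477]
ee_rot: [3.14, 0.0, 1.299]
wrist_force: [-3.6, 0.0, 10.4]
width: 0.0006
finger_force: 4.9
time: 6.2
tool_pos: [0.5963, -0.015, 0.0477]
ee_rot: [3.14, -0.001, 1.299]
wrist_force: [-3.3, 2.0, 10.0]
width: 0.0004
finger_force: 4.8
```

```bash
python3 -m crank '[[1,[0.003,0,0],[0,0,0]],[1,[0.003,0,0],[0,0,0]],[1,[0.003,0,0],[0,0,0]],[1,[0,0,0],[0,0,0]]]'; python3 -m crank '[[1,[0.003,0,0],[0,0,0]],[1,[0.002,0,0],[0,0,0]],[1,[0,0,0],[0,0,0]]]'; python3 -m crank '[[1,[0.003,0,0],[0,0,0]],[1,[0,0,0],[0,0,0]]]'
```

```text
time: 6.6
tool_pos: [0.5986, -0.0066, 0.0477]
ee_rot: [3.14, -0.001, 1.299]
wrist_force: [-2.5, 1.5, 10.0]
width: 0.0005
finger_force: 4.8
time: 6.9
tool_pos: [0.5999, -0.0019, 0.0477]
ee_rot: [3.14, -0.0, 1.299]
wrist_force: [-3.4, 0.3, 9.2]
width: 0.0001
finger_force: 4.9
time: 7.1
tool_pos: [0.6005, 0.0003, 0.0477]
ee_rot: [3.14, 0.001, 1.299]
wrist_force: [-4.6, -0.2, 9.4]
width: 0.0005
finger_force: 4.9
```

```bash
python3 -m crank '[[1,[0.002,0,0],[0,0,0]],[1,[0.002,0,0],[0,0,0]],[1,[0,0,0],[0,0,0]]]'; python3 -m crank '[[1,[0.002,0,0],[0,0,0]],[1,[0.002,0,0],[0,0,0]],[1,[0,0,0],[0,0,0]]]'
```

```text
time: 7.4
tool_pos: [0.6016, 0.002, 0.0477]
ee_rot: [3.139, 0.005, 1.298]
wrist_force: [-3.3, -4.9, 9.7]
width: 0.0006
finger_force: 4.8
time: 7.7
tool_pos: [0.6035, 0.0057, 0.0477]
ee_rot: [3.137, 0.004, 1.298]
wrist_force: [-1.4, -6.4, 9.2]
width: 0.0009
finger_force: 4.2
```

The resisting force has risen, so the stage is at the stop or the tip is slipping on the pad. I push on a little until the ridge engages.

```bash
python3 -m crank '[[1,[0.003,0,0],[0,0,0]],[1,[0,0,0],[0,0,0]]]'; python3 -m crank '[[1,[0.003,0,0],[0,0,0]],[1,[0,0,0],[0,0,0]]]'; python3 - <<'E'
from bench import robot,vision
from h import *
import cv2
c=[]
for n in("scene","side"):
    s=vision.snapshot(n); pickle.dump(s,open(n+"2.pkl","wb")); c.append(cv2.resize(s["color"][120:290,240:350],None,fx=3.4,fy=3.4,interpolation=2))
cv2.imwrite("pics/push2.png",np.hstack(c)[:,:,::-1]); o=robot.get_obs();print(o["tool_pos"],o["wrist_force"])
E
```

```text
time: 7.9
tool_pos: [0.6045, 0.0087, 0.0478]
ee_rot: [3.137, 0.004, 1.298]
wrist_force: [-1.9, -4.9, 8.3]
width: 0.0002
finger_force: 4.0
time: 8.1
tool_pos: [0.6054, 0.0116, 0.0477]
ee_rot: [3.136, 0.004, 1.298]
wrist_force: [-0.9, -4.4, 8.6]
width: 0.0006
finger_force: 3.9
[0.60542232 0.0116516  0.04774413] [-1.31652831 -4.66768059  8.81505258]
```

View pics/push2.png

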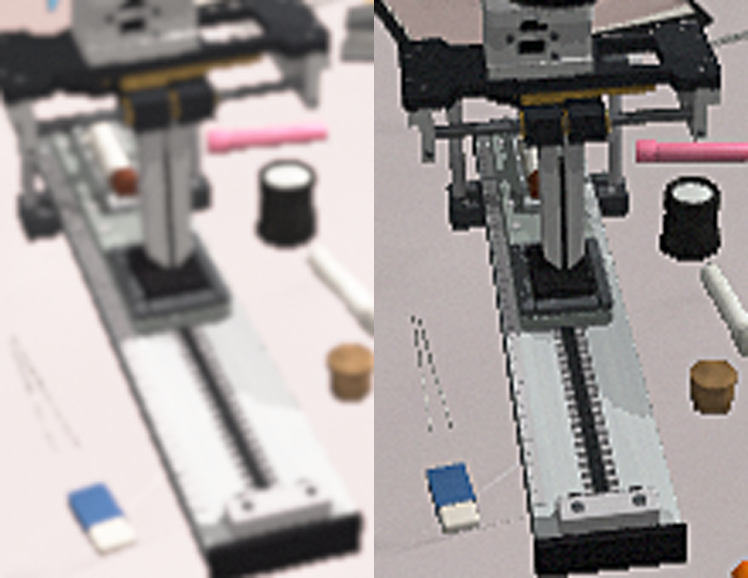

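The stage is home: the tip now slides over the pad at about 5 N against the stop, and pad travel agrees with the expected ~136 mm. In the picture the stage's tail is at side crop (565,320), with the vial still in its tray. I lift straight up.

```bash
python3 -m crank '[[1,[0,0,-0.003],[0,0,0]],[1,[0,0,-0.004],[0,0,0]],[1,[0,0,-0.006],[0,0,0]],[1,[0,0,-0.015],[0,0,0]],[1,[0,0,-0.03],[0,0,0]],[1,[0,0,-0.03],[0,0,0]]]'; python3 -m crank '[[1,[-0.045,0,-0.01],[0,0,0]],[1,[-0.045,0,0],[0,0,0]],[1,[-0.045,0,0],[0,0,0]],[1,[-0.045,0,0],[0,0,0]],[1,[-0.045,0,0],[0,0,0]],[1,[0,0,0],[0,0,0]]]'; python3 - <<'E'
from bench import robot,vision
from h import *
import cv2
c=[]
B=np.array([.5628,-.1312,.0555]);d=np.array([.2689,.9632,0])
for n in("scene","side"):
    s=vision.snapshot(n); c.append(cv2.resize(s["color"][120:290,240:350],None,fx=3.4,fy=3.4,interpolation=2))
    z=s["z_map"];v,u=np.mgrid[:400,:640]
    P=np.stack([(u-s["cx"])/s["fx"]*z,(v-s["cy"])/s["fy"]*z,z],-1); W=(P-s["t"])@s["R"]
    m=(z>0)&(abs(W[...,2]-.0535)<.008)&(s["color"].astype(int).sum(2)<150)&(np.hypot(W[...,0]-.6,W[...,1])<.05)
    k,l,st,ce=cv2.connectedComponentsWithStats(m.astype(np.uint8)); i=1+st[1:,4].argmax(); p=W[l==i]
    print(n,st[i],p.mean(0),(p.mean(0)-B)@d,cv2.minAreaRect(p[:,:2].astype(np.float32)*1000))
cv2.imwrite("pics/end.png",np.hstack(c)[:,:,::-1]); o=robot.get_obs();print(o["tool_pos"],o["wrist_force"])
E
```

```text
time: 8.8
tool_pos: [0.603, 0.015, 0.1332]
ee_rot: [-3.139, -0.0, 1.299]
wrist_force: [0.4, 0.2, 0.5]
width: 0.0003
finger_force: 0.0
time: 9.4
tool_pos: [0.5418, -0.2068, 0.1432]
ee_rot: [-3.141, 0.001, 1.292]
wrist_force: [0.2, -0.6, -0.6]
width: 0.0003
finger_force: 0.0
scene [278 188  23  19 309] [ 0.59647515 -0.00207554  0.05504833] 0.13342792852114493 ((597.8775024414062, 1.3472671508789062), (49.06772994995117, 33.46867752075195), 75.66227722167969)
side [285 188  17  20 297] [5.97779265e-01 3.13796805e-04 5.52327386e-02] 0.1360800135705106 ((597.7083740234375, 3.187328338623047), (52.45041275024414, 33.786067962646484), 66.89148712158203)
[ 0.54327147 -0.20258715  0.14316461] [ 0.64989366 -0.04045174 -0.74276571]
```

View pics/end.png

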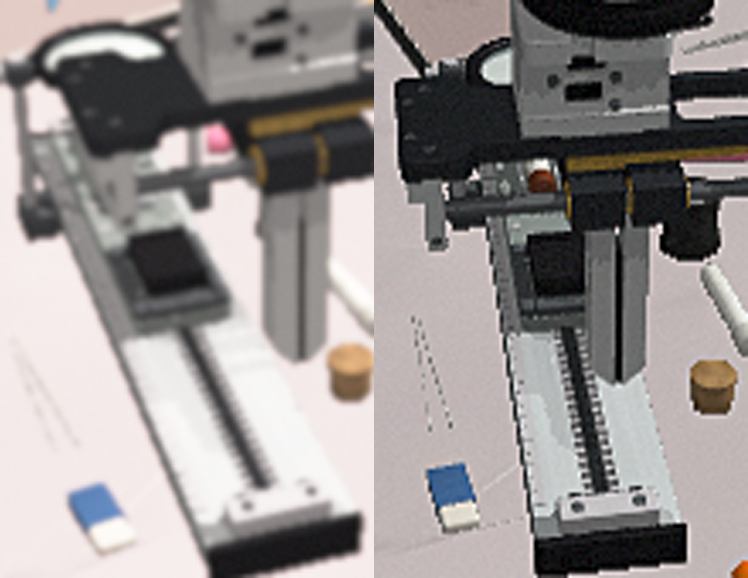

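The button is back up (top at 55 mm) at side crop (557,262). The stage moved 133–136 mm and is home under the magnifier, and the vial's cap shows in the tray at (541,181).

```bash
python3 -c "
from bench import robot
print(robot.close_job())"
```

```text
the job is handed in; nothing more can be done
None
```

The stage was pushed home against the end stop with the button held down. The button has sprung back up, the vial lies in its tray, the arm is clear, and the job was handed in at about 9.5 s.

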